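# Hang an empty picture frame on a pair of side-opening hooks

## Robot

A 6-joint arm with a two-finger parallel gripper is mounted at the origin on the work surface. World frame = base frame: x ahead of the robot, y to its left, z up, the work surface at z = 0. Lengths are in m, angles in rad, forces in N, time in s.
With the tool pointing down it reaches from about 0.275 to 1 m from the base axis. Payload 8.4 kg.
Tool frame: the origin (TCP) lies on the centre line of the jaws, within the pads' length; the fingertips stand 17 mm ahead of it and the grasp point (between the pads) lies 2 mm behind it (bot.tcp_to_tips is the y of the fingertips in the tool frame, in m); y points along the fingers, z is the direction in which the jaws open and shut, and the axes are right-handed (so a half turn about y gives the same grasp; the last joint's range is limited). The gripper opens to 85 mm and grips with 20 to 120 N. Pads are 22 mm wide; open, the fingers measure 114 mm over their backs; the gripper's body (76 mm by 85 mm) begins 54 mm behind the grasp point. The pads swing forward as they close: fully open they stand 13 mm farther back than shut.
Start: joints at [1.31, 0.353, 1.633, -0, 1.155, -0.002], TCP at [0.16, 0.604, 0.248] pointing down, gripper open.
Joint ranges: [-2.63, 2.63], [-0.92, 2.1], [0.06, 2.66], [-1.3, 4.44], [0, 2.69], [-3.02, 3.02]. Speed limits (rad/s): [2.22, 2.22, 2.79, 3.14, 3.14, 3.14].

## Interface

Orientations are given as a unit quaternion [x, y, z, w].
In Python, from workcell import bot, hand, kinematics, get_obs, vision, hand_in gives the robot as it stands. The module is installed in compiled form; this text tells all that it offers. Calls block until the motion is done:
- bot.reach(position, orientation): joint-space move of the TCP to a pose.
- bot.servo_line(position, ori=None, velocity=0.15): straight line of the TCP; ori=None keeps the orientation; velocity is the mean speed in m/s.
- bot.goto_joints(angles): joint-space move.
- hand.move_gripper(opening, strength=None): finger opening in m; strength is the grip in N (None keeps the last); returns when the fingers have stopped.
- bot.dwell(seconds).
- kinematics.solve_ik(position, orientation): joint angles nearest the present ones, or None.
- get_obs(): the state.
- vision.read_camera(name): name is "scene" or "top" or "wrist"; returns a dict with "frame" (384x512x3 uint8, red, green, blue), "intrinsics" (3x3 intrinsics, pixels), "view" (4x4, takes a point from world to camera coordinates). Camera axes: x right, y down, z forward; pixel columns grow to the right and rows downward; lengths in m; the calibration is good to about 2 mm. A picture is of the moment at which its call begins. There is no depth.
A pose or a line that the arm cannot do raises bot.IKError and nothing moves.
- hand_in(): hands the job in, once; it reports no verdict.
The state is a dict: "time_s": time; "joint_pos": joint angles; "joint_vel": joint speeds; "joint_efforts": joint torques, N m; "position": TCP position; "orientation": TCP orientation; "wrist_force": force on the tool from outside, world axes, zero at the start; "ft_torque": the same for the moment, N m; "gripper_width": finger opening in m.
Only numpy, scipy, OpenCV 4.12 (cv2) and the standard library are available. Lean on these libraries where they do the work, as an engineer would, in place of code of your own. Each camera call takes 0.05 s, during which the arm holds its last target.

## Task

Lift the wooden frame out of its slotted rest and hang it by its top bar on the stand's two side-opening hooks: land the bar on the long lower lips, slide it in under the guards, let it down to the bottom of both throats, and let go so that it hangs upright and still. The hook height differs each time, so feel for it, pressing the frame only gently against the stand (never over 20 newtons). Keep the frame upright throughout and leave the bottle, mug and spreading knife alone.

Things in the scene. Friction and masses are not known exactly. Their poses are not given: they have to be found in the camera images.
- frame_bar (a point): Centre of the top bar of the loose, upright, open wooden frame: 180 mm wide (y), 160 tall (z up), 12 thick (x), 0.12-0.22 kg; all bars 16 mm high or wide round an empty 148 x 128 mm window. The bar's top is 8 mm above, its underside 8 mm below, the frame's foot 152 mm below this point. Take it here from above, fingers closing across the thickness.
- rest: Fixed wooden rest in which the frame stands at the start: a 12 mm thick foot with two ridges on it, 24 mm high and 130 mm long (y), that leave a 15 mm wide slot along y; the frame's lowest 24 mm are in the slot. Origin on the table under the middle of the slot; z up.
- stand: Fixed stand: wooden foot 150 x 190 x 20 mm, two telescopic posts (x 8 to 26 mm, up to the caps) with two equal steel hooks at y -45 and +45 mm, 9 wide, fingers fit between; pushed back (+x) or down they spring back-and-down, 1 mm per 6 N. Origin on the table right under the throats' back walls (x = 0); z up. Mouths open to -x: the frame goes in along +x, bar parallel to y.
- landing (a point): A point on the stand frame at x -42 mm, y 0: where the bar's centre can come straight down on the flat lower lips. Lips run from x -57 to -17 mm of the stand, tops 7 mm above the throat floor. Guards overhang x -27 to 0, undersides 28 mm and tops 36 mm (caps on them from x -20: 48 mm) above the throat floor, so the bar slides in under them with 5 mm to spare. Its height is only nominal.
- throat (a point): A point on the stand at x -8.5 mm, y 0, z 200 mm: middle between the two throats (x -17 to 0 mm of the stand, flat floor), at their NOMINAL floor height. The true floor of both is 178 to 222 mm above the table, set anew each time and not measured: feel for it (or see it). Hung properly, the bar's centre is 8 mm above the true floor, at stand x -11 to -6 mm.
- bottle: Bystander: white plastic glue bottle, 68 mm across, 170 mm tall, origin under its middle. Leave alone.
- mug: Bystander: white mug, 76 mm across, 85 mm tall, origin under its middle. Leave alone.
- knife: Bystander: spreading knife (spatula) lying on the table, origin near its middle. Leave alone.
Not all that is in view belongs to the job. There is more than one size of the part that bears frame_bar; the job needs the largest.

How it is judged:
On the way, in this order (a step that is already met when the one before it is completed fails the run):
1. the frame is lifted clear out of its rest (height (world z) of frame_bar above 0.205 m and not (contact force between frame and rest above 0.05 N)), for 0.1 s.
2. the top bar is in both throats and the hooks carry it (x of frame_bar in the frame of stand between -0.0145 and -0.003 m and y of frame_bar in the frame of stand between -0.025 and 0.025 m and z of frame_bar in the frame of stand between 0.182 and 0.2325 m and contact force between frame and stand above 0.5 N and angle between frame_bar's own z axis and vertical below 0.1 rad), for 0.2 s.
At the end, for the whole second after the job is handed in: The frame hangs released and still (under 20 mm/s, 0.15 rad/s) with its top bar in both throats: bar centre 3 to 14.5 mm before the back walls, within 25 mm of mid-way between the hooks, 182 to 232.5 mm above the table, carried by the stand (over 0.5 N), within 0.1 rad of upright (all of step 2 and linear speed of frame below 0.02 m/s and angular speed of frame below 0.15 rad/s); the robot touches nothing.
It fails at once if the frame is pressed against the stand with more than 20 N (contact force between frame and stand above 20 N).
It fails at once if the frame is tipped more than 0.4 rad from upright (angle between frame_bar's own z axis and vertical above 0.4 rad).
It fails at once if the bottle, the mug or the knife is moved more than 20 mm (distance of any of bottle, mug, knife from where it was at the start of the episode above 0.02 m).
It also fails if it takes over 67 s, if anything falls off the work surface, if the arm or the gripper's body presses on something with over 40 N, if the wrist force passes 120 N, or if a joint passes its speed limit or range.

## Working session

There is one attempt and no reset: what is moved stays moved. The work goes in short steps, each a Python script; the robot and the scene stay as the last script left them, time stands still between calls to the robot, and variables do not carry over. Pictures are saved under pics/ and viewed, and the job is handed in when it is done.

```bash
mkdir -p pics; python3 - <<'E'
from workcell import bot, hand, kinematics, get_obs, vision
import cv2,numpy as np
for n in ["scene","top","wrist"]:
    d=vision.read_camera(n); cv2.imwrite(f"pics/{n}0.png",d["frame"][:,:,::-1])
    print(n,np.round(d["intrinsics"],2).tolist(),np.round(d["view"],4).tolist())
print(get_obs())
E
```

```text
scene [[347.01, 0.0, 253.36], [0.0, 347.01, 195.3], [0.0, 0.0, 1.0]] [[-0.6521, 0.7577, -0.0257, 0.422], [0.4107, 0.3246, -0.852, -0.1228], [-0.6373, -0.5661, -0.5229, 1.391], [0.0, 0.0, 0.0, 1.0]]
top [[396.84, 0.0, 259.92], [0.0, 396.84, 183.17], [0.0, 0.0, 1.0]] [[0.0995, -0.995, -0.0033, -0.0526], [-0.9718, -0.0965, -0.2151, 0.6379], [0.2137, 0.0246, -0.9766, 1.1664], [0.0, 0.0, 0.0, 1.0]]
wrist [[339.69, 0.0, 261.03], [0.0, 339.69, 194.5], [0.0, 0.0, 1.0]] [[0.2569, 0.9664, -0.0016, -0.6239], [0.9226, -0.2447, 0.2982, -0.0388], [0.2878, -0.0781, -0.9545, 0.3791], [0.0, 0.0, 0.0, 1.0]]
{'time_s': 0.15, 'joint_pos': array([ 1.30957531e+00,  3.53525587e-01,  1.63394275e+00, -1.23297304e-05,
        1.15522451e+00, -2.37368981e-03]), 'joint_vel': array([ 0.00188446, -0.0022999 , -0.00279357,  0.00123655,  0.00265868,
        0.00072455]), 'joint_efforts': array([ 1.41943956e-04, -6.05634356e+01, -3.42338133e+01,  5.62703156e-05,
        6.14317280e-03,  2.72728067e-05]), 'position': array([0.15987784, 0.60384948, 0.24772012]), 'orientation': array([ 0.7015791 , -0.09130648,  0.09121215, -0.70080685]), 'wrist_force': array([ 0.23739748,  0.3437163 , -0.55809454]), 'ft_torque': array([ 0.01464164, -0.01500894, -0.01846144]), 'gripper_width': 0.0852214590027674}
```

View pics/scene0.png

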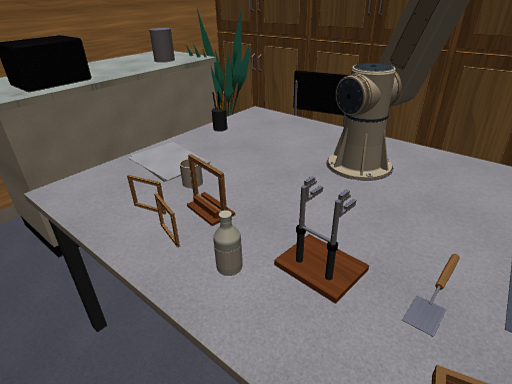

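View pics/top0.png

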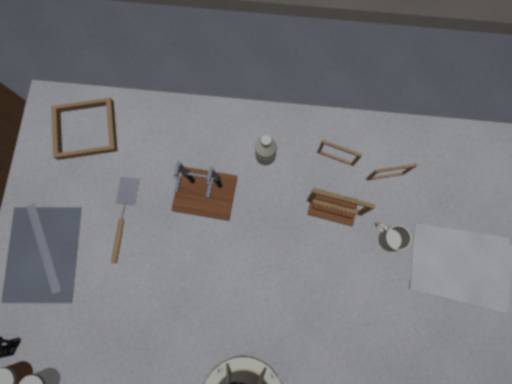

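View pics/wrist0.png

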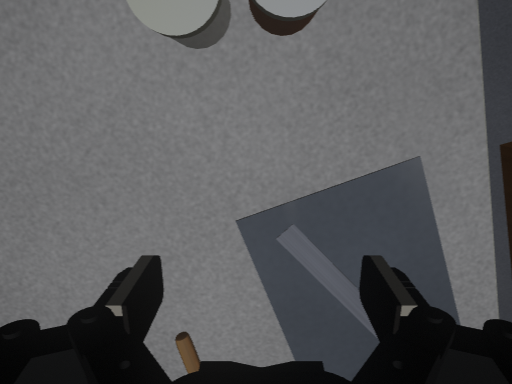

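```bash
cat > h.py <<'E'
from workcell import bot, hand, kinematics, get_obs, vision, hand_in
import cv2,numpy as np
def cam(n): 
    d=vision.read_camera(n); return d["frame"],np.array(d["intrinsics"]),np.array(d["view"])
def ray(px,K,V):
    d=np.linalg.inv(K)@np.array([px[0],px[1],1.]); R,t=V[:3,:3],V[:3,3]
    return -R.T@t, R.T@d
def onz(px,z,K,V):
    o,d=ray(px,K,V); return o+d*(z-o[2])/d[2]
def proj(p,K,V):
    c=V[:3,:3]@np.asarray(p)+V[:3,3]; u=K@c; return u[:2]/u[2]
def tri(a,b):
    (o1,d1),(o2,d2)=a,b
    A=np.stack([d1,-d2],1); s=np.linalg.lstsq(A,o2-o1,rcond=None)[0]
    p,q=o1+d1*s[0],o2+d2*s[1]; return (p+q)/2,np.linalg.norm(p-q)
E
python3 - <<'E'
from h import *
a,K,V=cam("top"); s,_,_=cam("scene"); np.save("pics/top.npy",a);np.save("pics/sc.npy",s)
def crop(im,x0,x1,y0,y1,k,n): cv2.imwrite(n,cv2.resize(im[y0:y1,x0:x1,::-1],None,fx=k,fy=k,interpolation=cv2.INTER_CUBIC))
crop(a,290,420,130,230,6,"pics/t_frame.png")
crop(a,165,245,155,225,8,"pics/t_stand.png")
crop(s,120,240,145,245,6,"pics/s_frame.png")
crop(s,270,370,170,300,5-1,"pics/s_stand.png")
E
```

```text
(no output)
```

View pics/t_frame.png

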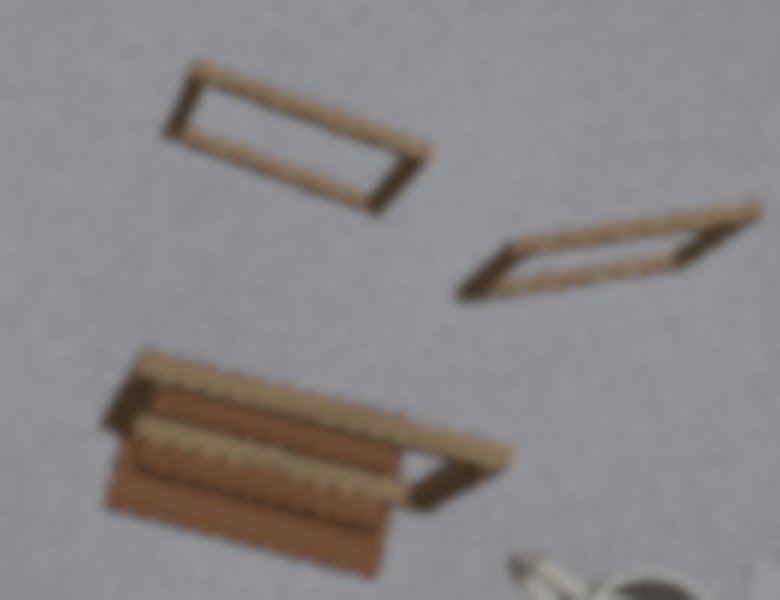

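View pics/t_stand.png

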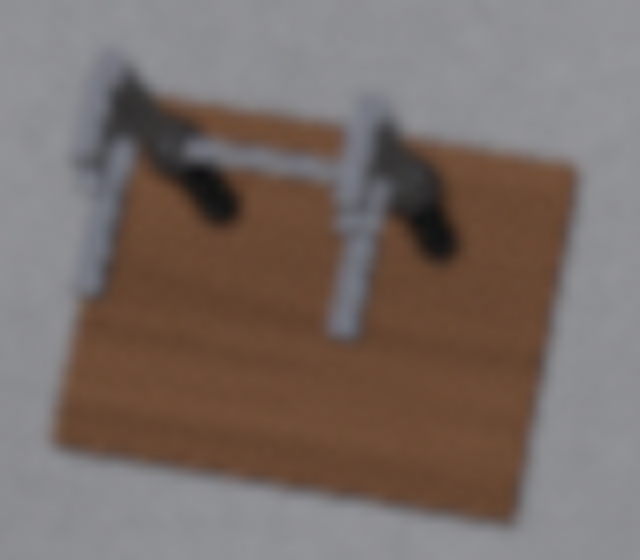

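View pics/s_frame.png

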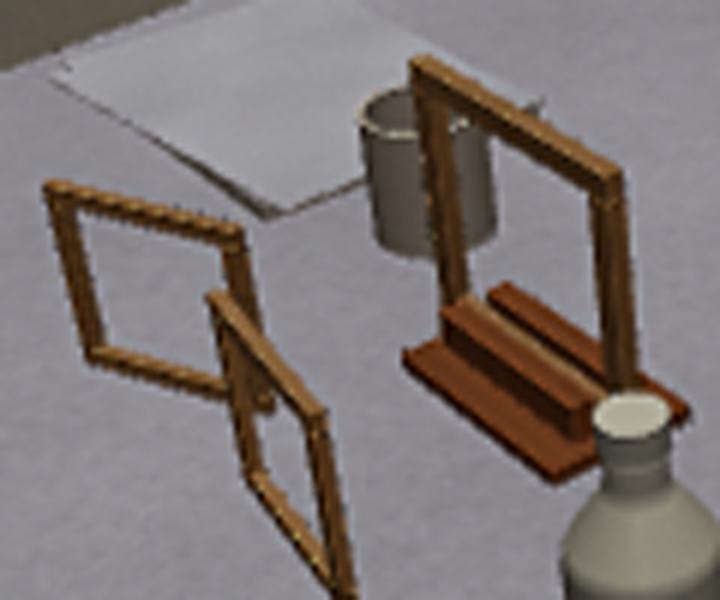

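View pics/s_stand.png

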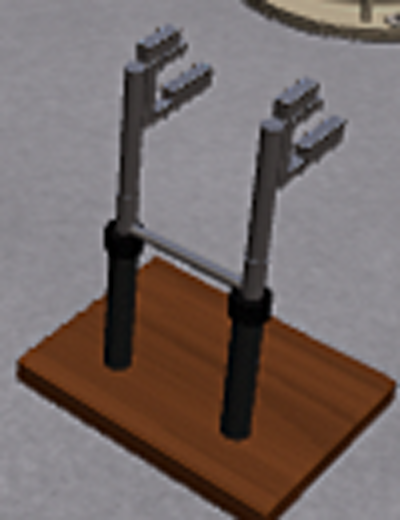

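```bash
python3 - <<'E'
from h import *
a,K,V=cam("top"); s,Ks,Vs=cam("scene")
p=lambda x,y,k,ox,oy:((x+.5)/k-.5+ox,(y+.5)/k-.5+oy)
L=onz(p(142,366,6,290,130),.172,K,V);R=onz(p(509,458,6,290,130),.172,K,V)
print("frame ends",L,R,np.linalg.norm(L-R),(L+R)/2,np.degrees(np.arctan2(L[0]-R[0],L[1]-R[1])))
# flat frame
for q in [(52,107),(113,100),(116,151),(56,157)]: print("flat",onz(q,.01,K,V))
# small ones
for q,w in [((198,66),(430,152)),((512,245),(758,207))]:
    A=onz(p(*q,6,290,130),.12,K,V);B=onz(p(*w,6,290,130),.12,K,V);print("small",np.linalg.norm(A-B))
# lips tips
for t,c in [((90,290),(343/1.,335)) ]:pass
for nm,t,c in [("tipA",(90,288),(344-8,124)),("tipB",(343,333),(205,70))]:
    print(nm)
    for cc in [(336,126),(204,72)]:
        print(tri(ray(p(*t,8,165,155),K,V),ray(p(*cc,4,270,170),Ks,Vs)))
for q in [(158,98),(578,165),(515,520),(58,445)]: print("foot",onz(p(*q,8,165,155),.02,K,V))
print("bottle",onz((266,152),0,K,V),proj((0.6,0.1,0.2),K,V))
E
```

```text
frame ends [ 0.61106572 -0.14432673  0.172     ] [ 0.58419771 -0.31844826  0.172     ] 0.17618229009411768 [ 0.59763171 -0.23138749  0.172     ] 8.7719043363436
flat [0.84802878 0.74605859 0.01      ]
flat [0.89385192 0.54291007 0.01      ]
flat [0.71480993 0.5003301  0.01      ]
flat [0.67464063 0.6951903  0.01      ]
small 0.12417372133484261
small 0.12608873919442815
tipA
(array([0.56649239, 0.23713577, 0.20374691]), np.float64(0.0019072859339679428))
(array([0.57980299, 0.19871928, 0.23318258]), np.float64(0.07059613372114801))
tipB
(array([0.5480201 , 0.18765213, 0.17803655]), np.float64(0.07923905167473877))
(array([0.5598038 , 0.1475184 , 0.20385479]), np.float64(0.0002583627177765634))
foot [0.68091267 0.26387482 0.02      ]
foot [0.66986356 0.08968446 0.02      ]
foot [0.52324756 0.09834857 0.02      ]
foot [0.53501999 0.28354957 0.02      ]
bottle [0.76361863 0.00303275 0.        ] [226.40299473 183.95466721]
```

```bash
cat >> h.py <<'E'
from scipy.spatial.transform import Rotation as Ro
def q_for(psi,sgn=1):
    z=sgn*np.array([np.cos(psi),np.sin(psi),0]); y=np.array([0,0,-1.]); x=np.cross(y,z)
    return Ro.from_matrix(np.stack([x,y,z],1)).as_quat()
E
python3 - <<'E'
from h import *
o=get_obs(); R=Ro.from_quat(o["orientation"]).as_matrix(); print(np.round(R,3))
f,K,V=cam("wrist"); Rt=V[:3,:3]; C=-Rt.T@V[:3,3]; print("cam in tool",R.T@(C-o["position"]),"fwd in tool",R.T@Rt[2],"right",R.T@Rt[0])
for psi,p in [(-.07,(.5,.19,.45)),(-.153,(.598,-.231,.3)),(-.07,(.57,.19,.3)),(-.07,(.61,.19,.2))]:
  for s in (1,-1):
    j=kinematics.solve_ik(p,q_for(psi,s)); print(p,s,None if j is None else np.round(j,2))
E
```

```text
[[ 0.967 -0.     0.256]
 [-0.256 -0.     0.967]
 [-0.    -1.    -0.   ]]
cam in tool [-0.0754372  -0.12474534 -0.00024416] fwd in tool [ 2.98240516e-01  9.54490502e-01 -6.89637012e-04] right [9.50997387e-04 4.25369016e-04 9.99999457e-01]
(0.5, 0.19, 0.45) 1 [ 0.36  0.08  1.55 -0.    1.52  0.43]
(0.5, 0.19, 0.45) -1 [ 0.36  0.08  1.55 -0.    1.52 -2.71]
(0.598, -0.231, 0.3) 1 [-0.37  0.34  1.54 -0.    1.26 -0.22]
(0.598, -0.231, 0.3) -1 [-0.37  0.34  1.54 -0.    1.26  2.92]
(0.57, 0.19, 0.3) 1 [ 0.32  0.27  1.63 -0.    1.24  0.39]
(0.57, 0.19, 0.3) -1 [ 0.32  0.27  1.63 -0.    1.24 -2.75]
(0.61, 0.19, 0.2) 1 [ 0.3   0.42  1.65 -0.    1.07  0.37]
(0.61, 0.19, 0.2) -1 [ 0.3   0.42  1.65 -0.    1.07 -2.77]
```

```bash
python3 - <<'E'
from h import *
import pickle
q=q_for(-.07)
for i,p in enumerate([(.575,.32,.33),(.575,.21,.38)]):
    bot.reach(p,q); bot.dwell(.3)
    r=cam("wrist"); pickle.dump(r,open(f"pics/w{i}.pkl","wb")); cv2.imwrite(f"pics/w_st{i}.png",r[0][:,:,::-1])
    print(get_obs()["time_s"],get_obs()["position"])
E
```

```text
2.6 [0.57473237 0.32038465 0.32994165]
3.5 [0.57482261 0.21071516 0.3793843 ]
```

View pics/w_st0.png

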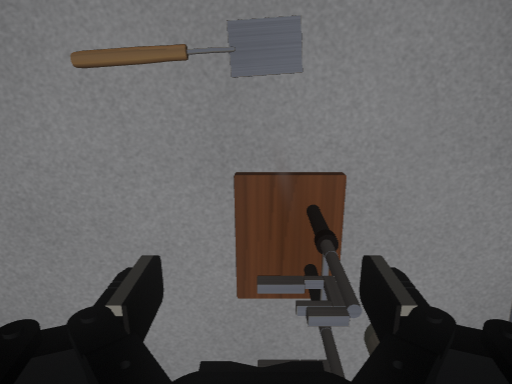

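View pics/w_st1.png

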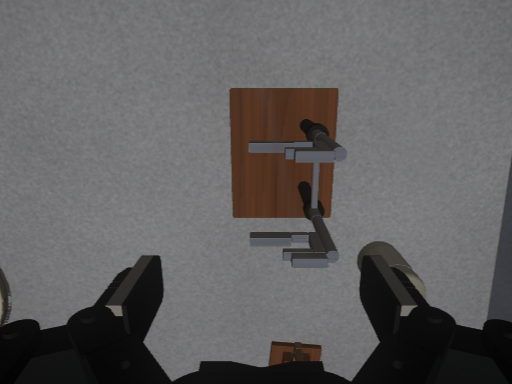

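```bash
python3 - <<'E'
from h import *
import pickle
a=pickle.load(open("pics/w0.pkl","rb"))[0];b=pickle.load(open("pics/w1.pkl","rb"))[0]
def crop(im,x0,x1,y0,y1,k,n): cv2.imwrite(n,np.clip(1.8*cv2.resize(im[y0:y1,x0:x1,::-1],None,fx=k,fy=k,interpolation=cv2.INTER_CUBIC).astype(float),0,255).astype(np.uint8))
crop(a,245,375,260,384,6,"pics/c0.png"); crop(b,240,360,130,275,4,"pics/c1.png")
E
```

```text
(no output)
```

View pics/c0.png

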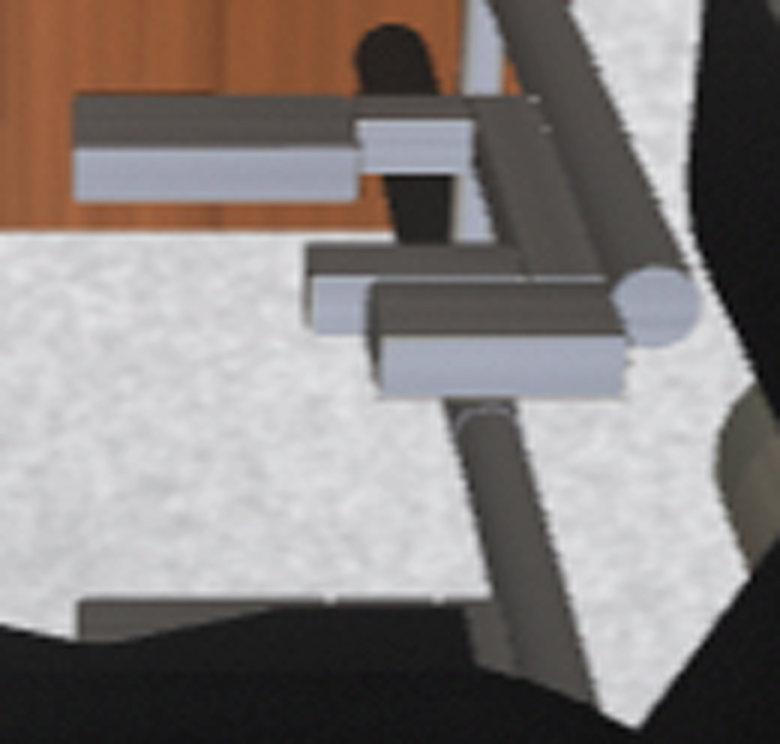

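View pics/c1.png

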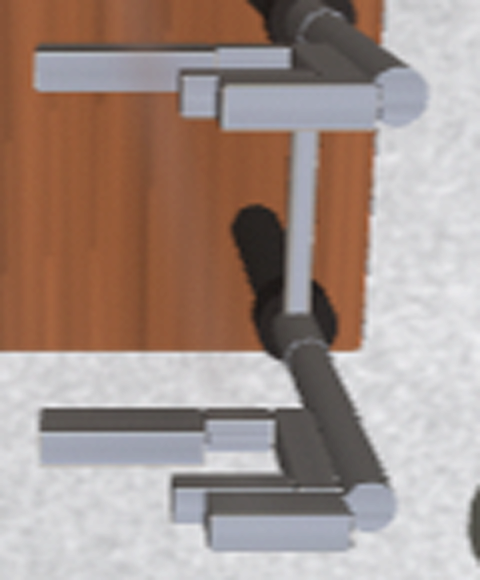

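```bash
python3 - <<'E'
from h import *
import pickle
_,K,V0=pickle.load(open("pics/w0.pkl","rb"));_,_,V1=pickle.load(open("pics/w1.pkl","rb"))
p0=lambda x,y:((x+.5)/6-.5+245,(y+.5)/6-.5+260)
p1=lambda x,y:((x+.5)/4-.5+240,(y+.5)/4-.5+130)
for n,a,b in [("lipA +y",(74,147),(36,51)),("lipA -y",(74,202),(36,91)),("capA ++",(380,336),(222,85)),("cap in+",(625,336),(378,85)),("cap out-",(382,398),(222,130)),("cap in-",(625,398),(378,129))]:
    print(n,*tri(ray(p0(*a),K,V0),ray(p1(*b),K,V1)))
for z in (.2,.205,.21):
    print(z)
    for a in [(74,147),(74,202),(359,147),(359,200)]: print("  A",onz(p0(*a),z,K,V0))
    for a in [(36,51),(36,91)]: print("  A1",onz(p1(*a),z,K,V1))
    for a in [(40,432),(40,465),(204,432),(204,465)]: print("  B",onz(p1(*a),z,K,V1))
r=np.array
for q in [(234.5,173),(345.5,173),(237,298)]: print("foot w0",onz(q,.02,K,V0))
for q in [(230.5,88),(338,88),(331.5,217.5),(233.5,217.5)]: print("foot w1",onz(q,.02,K,V1))
E
```

```text
lipA +y [0.56649965 0.24236257 0.20909458] 0.00020487707921384732
lipA -y [0.56582224 0.23362299 0.2090399 ] 0.0001416044091217812
capA ++ [0.6030817  0.23957762 0.24951744] 5.8309437114258946e-05
cap in+ [0.63227212 0.23752039 0.24948872] 0.00026845319301700276
cap out- [0.60287579 0.23100579 0.24979321] 0.00038064494952786483
cap in- [0.63214749 0.2291921  0.25006908] 0.00019032537400108442
0.2
  A [0.56586722 0.23666712 0.2       ]
  A [0.56520103 0.22764153 0.2       ]
  A [0.60644624 0.23383102 0.2       ]
  A [0.60616783 0.22511181 0.2       ]
  A1 [0.56616111 0.24100023 0.2       ]
  A1 [0.56543305 0.2320018  0.2       ]
  B [0.55963268 0.14820039 0.2       ]
  B [0.55892545 0.13936264 0.2       ]
  B [0.5995805  0.14543326 0.2       ]
  B [0.59919261 0.13657507 0.2       ]
0.205
  A [0.56615852 0.2397979  0.205     ]
  A [0.5655054  0.23094949 0.205     ]
  A [0.60594097 0.23701748 0.205     ]
  A [0.60566803 0.22846942 0.205     ]
  A1 [0.5664036  0.24174844 0.205     ]
  A1 [0.56568752 0.23289801 0.205     ]
  B [0.55998254 0.15047488 0.205     ]
  B [0.55928694 0.14178248 0.205     ]
  B [0.59927334 0.14775326 0.205     ]
  B [0.59889183 0.13904075 0.205     ]
0.21
  A [0.56644981 0.24292869 0.21      ]
  A [0.56580977 0.23425744 0.21      ]
  A [0.6054357  0.24020393 0.21      ]
  A [0.60516823 0.23182703 0.21      ]
  A1 [0.56664609 0.24249666 0.21      ]
  A1 [0.56594198 0.23379422 0.21      ]
  B [0.5603324  0.15274937 0.21      ]
  B [0.55964844 0.14420232 0.21      ]
  B [0.59896619 0.15007326 0.21      ]
  B [0.59859105 0.14150644 0.21      ]
foot w0 [0.53825616 0.29239884 0.02      ]
foot w0 [0.68384316 0.28219862 0.02      ]
foot w0 [0.52419257 0.10251787 0.02      ]
foot w1 [0.53880673 0.28946941 0.02      ]
foot w1 [0.68457891 0.27927668 0.02      ]
foot w1 [0.67428475 0.09108276 0.02      ]
foot w1 [0.52516564 0.10142674 0.02      ]
```

```bash
python3 - <<'E'
from h import *
import pickle
q=q_for(-.15)
bot.reach((.598,-.20,.34),q); bot.dwell(.3)
r=cam("wrist"); pickle.dump(r,open("pics/w2.pkl","wb")); f=r[0]
cv2.imwrite("pics/w_fr.png",f[:,:,::-1]); print(get_obs()["time_s"],get_obs()["wrist_force"])
E
```

```text
5.375 [ 0.01373578  0.48249805 -0.26055661]
```

View pics/w_fr.png

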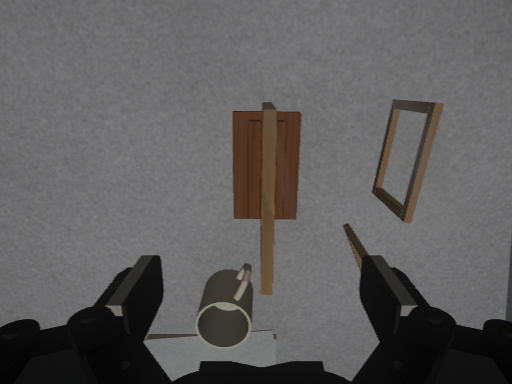

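```bash
python3 - <<'E'
from h import *
import pickle
f,K,V=pickle.load(open("pics/w2.pkl","rb"))
cv2.imwrite("pics/cf.png",np.clip(1.8*cv2.resize(f[95:305,215:315,::-1],None,fx=2.8,fy=2.8,interpolation=cv2.INTER_CUBIC).astype(float),0,255).astype(np.uint8))
# per-row bar edges by colour (tan: high R-B, green relatively high)
hsv=cv2.cvtColor(f,cv2.COLOR_RGB2HSV); m=(hsv[...,0]>10)&(hsv[...,0]<25)&(hsv[...,1]>90)&(hsv[...,2]>95)
m=m.astype(np.uint8); m[:,:255]=0;m[:,285:]=0
for y in range(100,300,12): 
    x=np.where(m[y])[0]; print(y,(x.min(),x.max(),f[y,x[len(x)//2]]) if len(x) else None)
E
```

```text
100 None
112 (np.int64(264), np.int64(275), array([100,  81,  62], dtype=uint8))
124 (np.int64(264), np.int64(275), array([99, 79, 60], dtype=uint8))
136 (np.int64(263), np.int64(276), array([98, 77, 56], dtype=uint8))
148 (np.int64(263), np.int64(274), array([98, 76, 53], dtype=uint8))
160 (np.int64(263), np.int64(274), array([99, 76, 52], dtype=uint8))
172 (np.int64(262), np.int64(275), array([100,  76,  52], dtype=uint8))
184 (np.int64(263), np.int64(274), array([101,  77,  52], dtype=uint8))
196 (np.int64(266), np.int64(273), array([103,  79,  54], dtype=uint8))
208 (np.int64(262), np.int64(274), array([107,  82,  57], dtype=uint8))
220 (np.int64(262), np.int64(273), array([97, 75, 52], dtype=uint8))
232 (np.int64(262), np.int64(272), array([97, 75, 52], dtype=uint8))
244 (np.int64(262), np.int64(272), array([98, 76, 53], dtype=uint8))
256 (np.int64(262), np.int64(272), array([100,  78,  54], dtype=uint8))
268 (np.int64(261), np.int64(272), array([102,  80,  56], dtype=uint8))
280 (np.int64(261), np.int64(271), array([102,  80,  55], dtype=uint8))
292 (np.int64(261), np.int64(271), array([104,  81,  57], dtype=uint8))
```

View pics/cf.png

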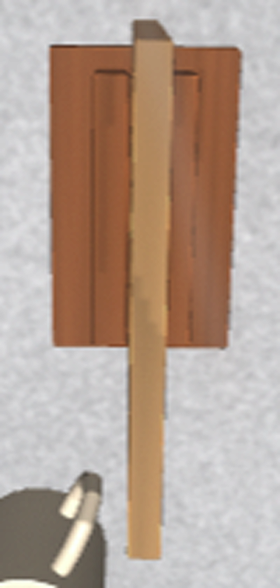

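```bash
python3 - <<'E'
from h import *
import pickle
f,K,V=pickle.load(open("pics/w2.pkl","rb"))
A=onz((269.7,109),.172,K,V);B=onz((266.2,294),.172,K,V)
d=A-B; psi=np.arctan2(-d[0],d[1]); c=(A+B)/2
print(A,B,np.linalg.norm(d),psi,c)
q=q_for(psi)
bot.reach((c[0],c[1],.25),q)
hand.move_gripper(.05)
bot.servo_line((c[0],c[1],.164),velocity=.1); 
o=get_obs(); print(o["time_s"],o["position"],o["wrist_force"],o["gripper_width"])
f=cam("wrist")[0]; cv2.imwrite("pics/w_g.png",f[:,:,::-1])
E
```

```text
[ 0.6149164  -0.14186366  0.172     ] [ 0.58611863 -0.31827015  0.172     ] 0.17874160876798686 -0.16181926937736069 [ 0.60051752 -0.2300669   0.172     ]
7.2917 [ 0.60099326 -0.23024846  0.16467314] [ 0.12933014 -0.64067805 -0.73614878] 0.050217684997399176
```

View pics/w_g.png

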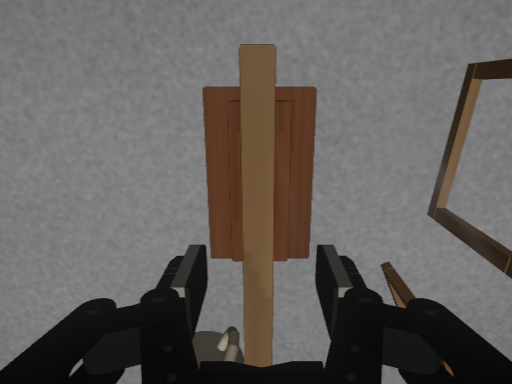

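```bash
python3 - <<'E'
from h import *
o=get_obs();p=o["position"].copy(); print(p)
bot.servo_line((p[0]-.0015,p[1],.164),velocity=.05)
hand.move_gripper(.0,strength=50)
o=get_obs();print(o["time_s"],o["wrist_force"],o["gripper_width"],o["ft_torque"])
bot.servo_line((p[0]-.0015,p[1],.18),velocity=.04)
o=get_obs();print(o["wrist_force"],o["ft_torque"])
bot.servo_line((p[0]-.0015,p[1],.30),velocity=.12)
bot.dwell(.3)
o=get_obs();print(o["time_s"],o["position"],o["wrist_force"],o["ft_torque"],o["gripper_width"])
import pickle
for n in ("wrist","scene"):
    r=cam(n); pickle.dump(r,open(f"pics/l_{n}.pkl","wb")); cv2.imwrite(f"pics/l_{n}.png",r[0][:,:,::-1])
E
```

```text
[ 0.60105106 -0.23027871  0.16484321]
8.0167 [0.39235474 0.94223498 2.06066415] 0.011181957490050262 [ 0.0085441  -0.00364115  0.03114808]
[-0.41286774  0.77750918 -1.67488823] [-0.00917515 -0.00744239  0.00190991]
10.0167 [ 0.59944762 -0.23024726  0.2995223 ] [ 0.46904419  0.05043235 -1.95492056] [0.02283152 0.02619469 0.01915465] 0.011674385003305221
```

View pics/l_wrist.png

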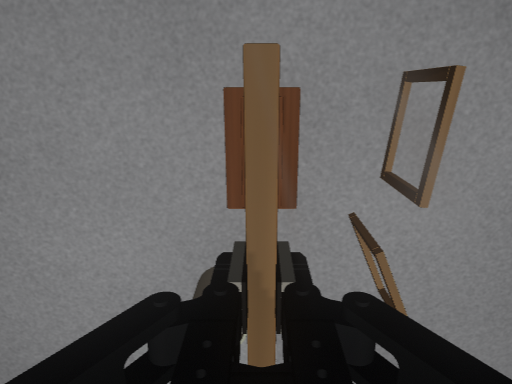

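View pics/l_scene.png

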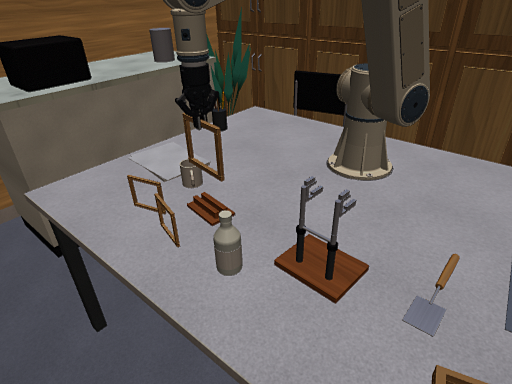

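```bash
cat >> h.py <<'E'
PS=-.0707; O=np.array([.6199,.1891]); EX=np.array([np.cos(PS),np.sin(PS)]); EY=np.array([-EX[1],EX[0]])
def sw(x,y): return O+x*EX+y*EY
def ws(p): d=np.asarray(p)[:2]-O; return np.array([d@EX,d@EY])
QS=q_for(PS)
E
python3 - <<'E'
from h import *
import pickle
f,K,V=pickle.load(open("pics/l_wrist.pkl","rb"))
psi=-.16182; e=onz((261.5,45),.2995+.008,K,V); tcp=np.array([.59945,-.23025])
d=e[:2]-tcp; ax=np.array([np.cos(psi),np.sin(psi)]); ay=np.array([-ax[1],ax[0]])
print("bar end rel tool (x,y):",d@ax,d@ay)
t=sw(-.115,0); 
bot.servo_line((.49,-.2,.30),ori=q_for(-.12),velocity=.2)
bot.servo_line((t[0],t[1],.28),ori=QS,velocity=.25)
bot.dwell(.3)
o=get_obs();print(o["time_s"],o["position"],ws(o["position"]),o["wrist_force"],o["ft_torque"],o["gripper_width"])
for n in ("wrist","scene"):
    r=cam(n); pickle.dump(r,open(f"pics/m_{n}.pkl","wb")); cv2.imwrite(f"pics/m_{n}.png",r[0][:,:,::-1])
E
```

```text
bar end rel tool (x,y): 0.0009154584451965276 0.08902482938233328
12.875 [0.50527872 0.19677106 0.28010928] [-0.11487683 -0.00044508] [-0.21543654  0.42681898 -2.3632096 ] [-0.03424033 -0.01950092  0.00853984] 0.010960968645426717
```

View pics/m_wrist.png

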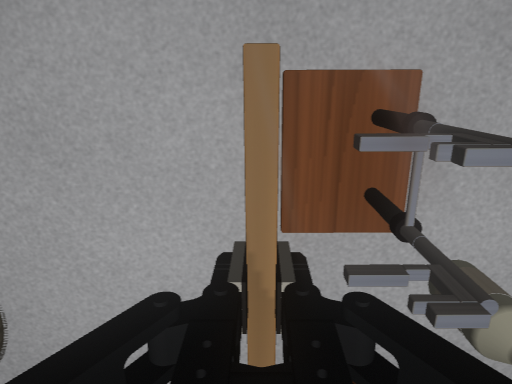

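View pics/m_scene.png

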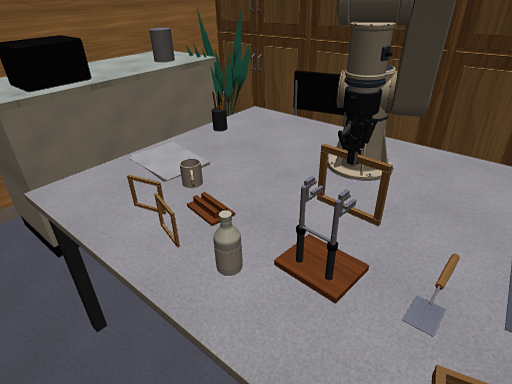

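```bash
python3 - <<'E'
from h import *
t=sw(-.115,0); bot.servo_line((t[0],t[1],.240),velocity=.15)
t=sw(-.042,0); bot.servo_line((t[0],t[1],.240),velocity=.1)
bot.servo_line((t[0],t[1],.223),velocity=.05)
bot.dwell(.2)
b=np.mean([(bot.dwell(.02),get_obs()["wrist_force"])[1] for _ in range(8)],0); print("base",b)
z=.223
while z>.207:
    z-=.001; bot.servo_line((t[0],t[1],z),velocity=.015); 
    f=np.mean([(bot.dwell(.02),get_obs()["wrist_force"])[1] for _ in range(4)],0)-b
    o=get_obs(); print(round(z,4),np.round(o["position"][2],4),np.round(f,2))
    if f[2]>2: break
print(o["time_s"],np.round(o["ft_torque"],3),ws(o["position"]))
f=cam("wrist")[0]; cv2.imwrite("pics/land_w.png",f[:,:,::-1])
E
```

```text
base [-0.19745145  0.00669061 -1.57747654]
0.222 0.222 [0.2  0.28 0.21]
0.221 0.221 [ 0.56 -0.28 -0.13]
0.22 0.22 [ 0.21 -0.13 -0.41]
0.219 0.219 [ 0.29  0.12 -0.29]
0.218 0.2181 [ 0.16 -0.05  0.78]
0.217 0.2176 [ 1.73 -1.3   5.64]
17.0 [-0.179 -0.356  0.014] [-4.14102481e-02  7.58405375e-05]
```

View pics/land_w.png

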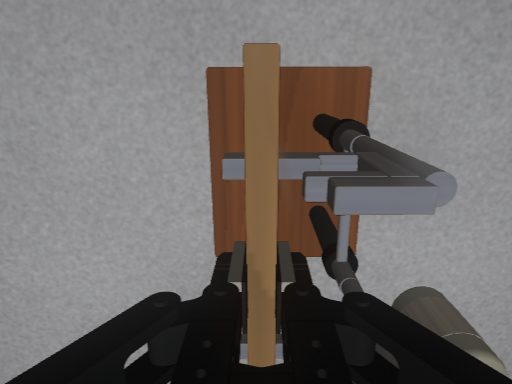

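```bash
python3 - <<'E'
from h import *
def F(n=4): return np.mean([(bot.dwell(.02),get_obs()["wrist_force"])[1] for _ in range(n)],0)
t=sw(-.042,0); bot.servo_line((t[0],t[1],.2203),velocity=.03); bot.dwell(.15)
b=F(8); print("base",b)
for x in (-.038,-.034,-.03,-.026,-.022,-.018,-.015,-.0125,-.011,-.0095):
    t=sw(x,0); bot.servo_line((t[0],t[1],.2203),velocity=.04)
    f=F()-b; o=get_obs(); print(x,np.round(ws(o["position"])*1e3,1),np.round(f,2))
    if abs(f@[*EX,0])>4 or abs(f[2])>4: break
print(o["time_s"],np.round(o["ft_torque"],3))
for n in ("wrist","scene"):
    f=cam(n)[0]; cv2.imwrite(f"pics/in_{n}.png",f[:,:,::-1] if n=="wrist" else cv2.resize(f[160:290,270:400,::-1],None,fx=4,fy=4,interpolation=cv2.INTER_CUBIC))
E
```

```text
base [-0.11414577 -0.11636694 -1.83331825]
-0.038 [-37.9  -0. ] [0.41 0.47 0.07]
-0.034 [-33.9   0. ] [ 0.32  0.11 -0.78]
-0.03 [-30.  -0.] [ 0.41 -0.18  0.3 ]
-0.026 [-25.9  -0. ] [ 0.04 -0.4  -0.55]
-0.022 [-21.9   0. ] [-0.11  0.13 -0.19]
-0.018 [-17.9   0. ] [-0.34 -0.16  0.16]
-0.015 [-15.  -0.] [-0.08 -0.1   0.24]
-0.0125 [-12.5  -0. ] [0.02 0.24 0.3 ]
-0.011 [-11.  -0.] [-0.38  0.06  0.12]
-0.0095 [-9.5  0. ] [ 0.04  0.05 -0.03]
20.7583 [-0.023  0.026 -0.009]
```

View pics/in_wrist.png

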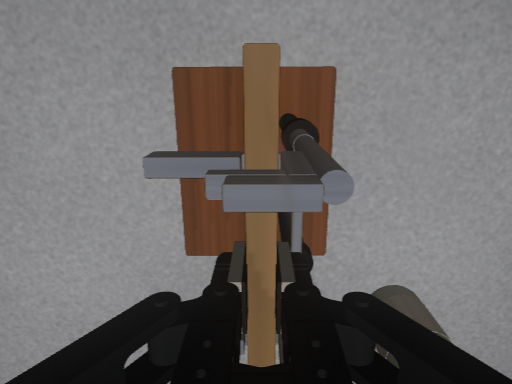

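View pics/in_scene.png

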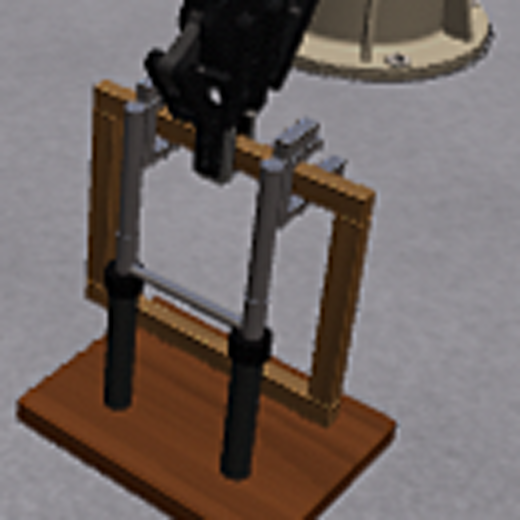

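```bash
python3 - <<'E'
from h import *
def F(n=4): return np.mean([(bot.dwell(.02),get_obs()["wrist_force"])[1] for _ in range(n)],0)
b=np.array([0,0,-1.75]); t=sw(-.0095,0); z=.2203
while z>.206:
    z-=.001; bot.servo_line((t[0],t[1],z),velocity=.02)
    f=F(3)-b; o=get_obs(); print(round(z,4),np.round(o["position"][2],4),np.round(f,2))
    if f[2]>2 or abs(f@[*EX,0])>3: break
print(o["time_s"],np.round(o["ft_torque"],3),ws(o["position"]))
f=cam("wrist")[0]; cv2.imwrite("pics/dn_w.png",f[:,:,::-1])
E
```

```text
0.2193 0.2192 [ 0.3   0.26 -0.34]
0.2183 0.2182 [-0.72 -0.31  0.25]
0.2173 0.2173 [ 0.53 -0.25 -0.19]
0.2163 0.2163 [-0.11  0.55 -0.44]
0.2153 0.2153 [0.3  0.51 0.15]
0.2143 0.2143 [ 0.17 -0.34  0.08]
0.2133 0.2133 [-0.2   0.05  0.16]
0.2123 0.2123 [-0.14  0.6   0.51]
0.2113 0.2113 [ 0.03  0.01 -0.26]
0.2103 0.2108 [ 0.81 -0.29  3.81]
23.8583 [-0.186 -0.183 -0.002] [-9.06249620e-03  2.23434637e-05]
```

View pics/dn_w.png

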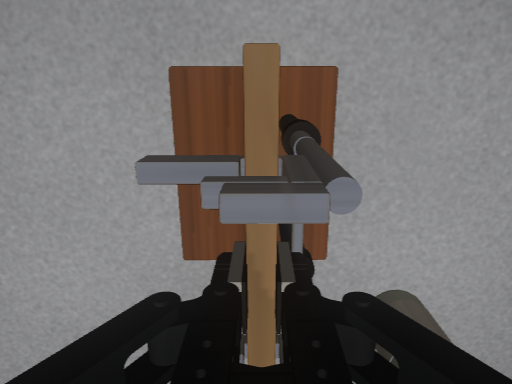

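```bash
python3 - <<'E'
from h import *
bot.dwell(.4); o=get_obs(); print(np.round(o["wrist_force"],2))
hand.move_gripper(.016); hand.move_gripper(.04); bot.dwell(.5)
o=get_obs(); print(o["time_s"],np.round(o["wrist_force"],2),o["gripper_width"])
for n in ("wrist","scene"):
    f=cam(n)[0]; cv2.imwrite(f"pics/rel_{n}.png",f[:,:,::-1] if n=="wrist" else cv2.resize(f[160:290,270:400,::-1],None,fx=4,fy=4,interpolation=cv2.INTER_CUBIC))
E
```

```text
[ 3.13 -2.18  3.64]
25.3917 [ 0.91 -0.34  0.24] 0.039491257910348625
```

View pics/rel_wrist.png

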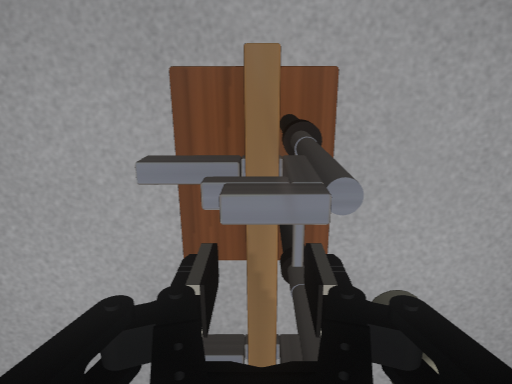

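View pics/rel_scene.png

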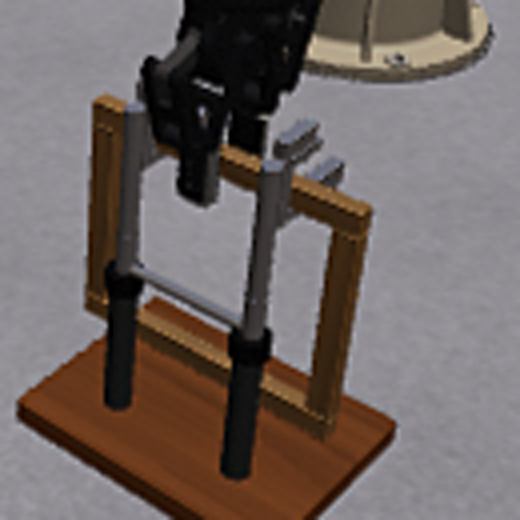

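Released cleanly; fingers clear of the bar and between the hooks. Retreat straight up and check.

```bash
python3 - <<'E'
from h import *
import pickle
o=get_obs(); p=o["position"]
bot.servo_line((p[0],p[1],.26),velocity=.05)
print(np.round(get_obs()["wrist_force"],2))
bot.servo_line((p[0],p[1],.36),velocity=.15)
bot.servo_line((.575,.25,.38),velocity=.15); bot.dwell(.5)
print(get_obs()["time_s"],np.round(get_obs()["wrist_force"],2))
for n in ("wrist","scene","top"):
    r=cam(n);f=r[0];pickle.dump(r,open(f"pics/end_{n}.pkl","wb")); cv2.imwrite(f"pics/end_{n}.png",cv2.resize(f[150:290,240:400,::-1],None,fx=4,fy=4,interpolation=cv2.INTER_CUBIC) if n=="scene" else f[:,:,::-1])
E
```

```text
[ 0.11 -0.07  0.11]
28.5833 [-1.01 -0.28 -0.03]
```

View pics/end_wrist.png

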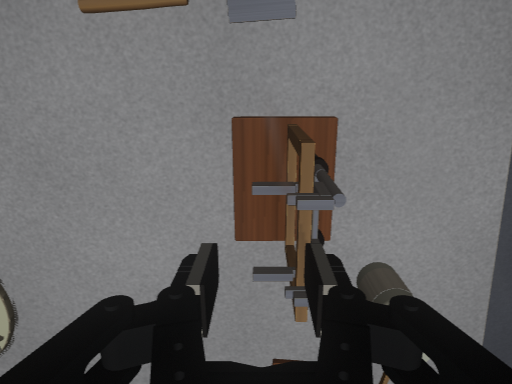

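View pics/end_scene.png

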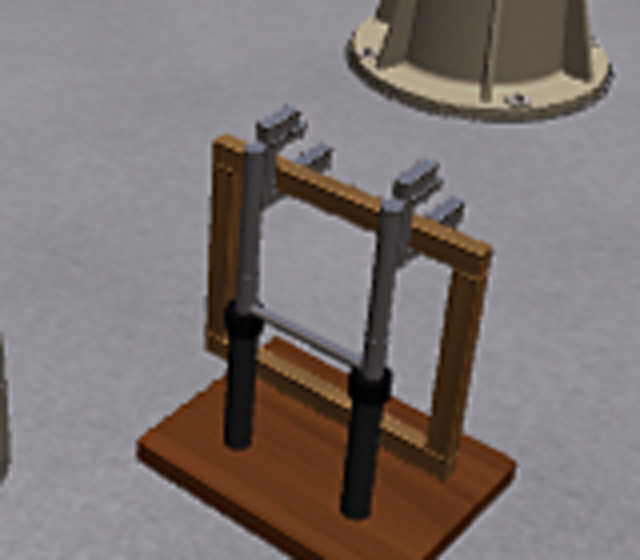

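View pics/end_top.png

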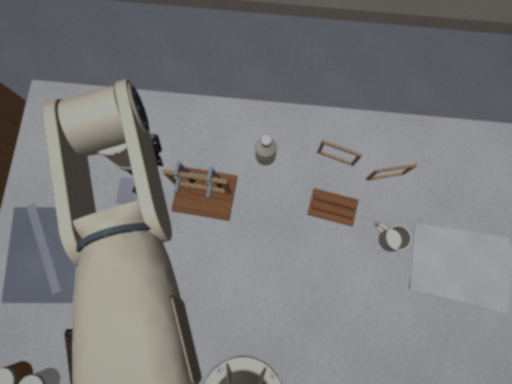

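```bash
python3 - <<'E'
from h import *
import pickle
f,K,V=pickle.load(open("pics/end_wrist.pkl","rb"))
for q in [(307.5,142),(301,320)]: print(np.round(ws(onz(q,.218,K,V))*1e3,1))
bot.dwell(.5); g=cam("wrist")[0]; print("diff",np.abs(f.astype(int)-g)[100:330,230:300].max(), cv2.phaseCorrelate(f[120:330,280:320].mean(2),g[120:330,280:320].mean(2)))
print(get_obs()["time_s"]); hand_in()
E
```

```text
[-9.1 89.8]
[ -8.6 -88.1]
diff 42 ((0.07169441122946196, 0.17139302122276945), 0.9992130454341537)
29.2833
the job is handed in; nothing more can be done
```

The frame is hanging on both hooks and the job is handed in, at about 29 s of the 67 s allowed. No verdict was reported.

I lifted the largest frame from the rest, brought it to the stand from -x and landed its top bar on the lips. It touched with the TCP at about 0.218 m, with a read force of about 6 N. I then raised it 2 mm, slid it in under the guards and let it down. It touched the floor at about 0.211 m and about 4 N, roughly 7 mm below the lip contact, as the stand's dimensions say. I released it there and moved straight up.

**Final checks, all passed:**
- **Bar position:** the centre measured 8.6 to 9.1 mm before the back walls and about 1 mm off mid-way between the hooks, at a height of about 0.21 m.
- **Hang:** the frame looks upright and carried by both hooks. Two pictures more than half a second apart differ by only about 0.2 px on the frame.
- **Robot:** the wrist force was near zero and the gripper clear of everything.
- **Bystanders:** bottle, mug and knife look unmoved. The arm hid part of the knife in the last top view.

**Discrepancies:**
- **One hook first:** the wrist moment at both contacts suggests the bar met the -y hook slightly before the other. It settled evenly on release.
- **Sideways force:** a sideways reading of about 3 to 4 N appeared just before release and went away once the fingers opened.

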